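# Put a seal stone away in the one empty cell of a shut stock case

### The job

Put the dark mottled seal stone that lies by itself on the table away in the stock case. Find the one empty cell by pressing the feeler pins with the lids shut (a pin stops almost at once over a stone; over the empty cell push it right in), then open only that cell's lid, right back, because light fades the other stones; lay the stone lengthwise front to back on the bearers inside and shut the lid fully again. Leave the reddish lion, the red tin and the graver where they are.

Things in the scene. Friction and masses are not known exactly. Their poses are not given: they have to be found in the camera images.
- case: Dark wooden stock case, fixed, 384 wide (y) x 118 deep (x) x 56 mm high without lids; a plinth stands out 3 mm round its foot. Origin: centre of its underside; x to the back, y to the left, z up. Four cells in a row, 94 mm apart, a leftmost to d rightmost, each with a lid and a feeler pin. Three hold stones, one is empty: not visible while shut. See cell_a for the inside.
- seal_mott: The stone to be put away: dark red and black mottled seal blank, 86 x 38 x 34 mm, 0.29 kg, rounded at one end, lying loose on the table to the left of the case, behind the low pale green box. Its origin is the centre of its flat foot end; its own z axis runs lengthwise (level) to the rounded end, its own y axis is level across its 38 mm width, its x axis is vertical (34 mm high).
- stone_mid (a point): The middle of the mottled stone: 43 mm from either end, 17 mm above what it lies on.
- figure_2: Small reddish carved lion, 44 x 52 x 78 mm, standing at the right rear; leave it alone. Origin: centre of its underside.
- pot_0: Red round tin with a pale lid, 45 mm across and 19 mm high, in front of the left end of the case; leave it alone. Origin: centre of its underside.
- graver_1: Steel graver wrapped with red cord, 10 x 134 x 9 mm, lying in front of the right half of the case; leave it alone. Origin: centre of its underside, its y axis lengthwise.
- cell_a (a point): Middle of cell a at bearer-top height, 14 mm above the table; axes as the case. Every cell: inside 88 (y) x 104 mm (x), floor at 6 mm. Two cross bearers 10 mm wide, 25 mm before and behind the middle, carry the stone; cheeks on them, 46 mm apart and 8 mm high, keep it from rolling. Between the bearers fingers have 40 mm (x) down to the floor and 25 mm on either side of the stone.
- cell_b (a point): Middle of cell b, at the height of its bearer tops, 14 mm above the table; a well laid stone has its middle straight above it. Axes as the case.
- cell_c (a point): Middle of cell c, at the height of its bearer tops, 14 mm above the table; a well laid stone has its middle straight above it. Axes as the case.
- cell_d (a point): Middle of cell d, at the height of its bearer tops, 14 mm above the table; a well laid stone has its middle straight above it. Axes as the case.
- lid_a (a joint): Flat wooden lid of cell a, 121 x 92 x 8 mm. Its hinge line runs along the case's y, 59 mm behind the case's middle and 56 mm above the table (level with the lid's underside). 0 = shut; grows as the front edge is lifted, stop at 1.9 rad (leaning back). Stiff hinge (0.12 N m), stays where left. Open right back, its pin is about 16 mm behind the end of a stone being laid in.
- lid_b (a joint): Flat wooden lid of cell b, 121 x 92 x 8 mm. Its hinge line runs along the case's y, 59 mm behind the case's middle and 56 mm above the table (level with the lid's underside). 0 = shut; grows as the front edge is lifted, stop at 1.9 rad (leaning back). Stiff hinge (0.12 N m), stays where left. Open right back, its pin is about 16 mm behind the end of a stone being laid in.
- lid_c (a joint): Flat wooden lid of cell c, 121 x 92 x 8 mm. Its hinge line runs along the case's y, 59 mm behind the case's middle and 56 mm above the table (level with the lid's underside). 0 = shut; grows as the front edge is lifted, stop at 1.9 rad (leaning back). Stiff hinge (0.12 N m), stays where left. Open right back, its pin is about 16 mm behind the end of a stone being laid in.
- lid_d (a joint): Flat wooden lid of cell d, 121 x 92 x 8 mm. Its hinge line runs along the case's y, 59 mm behind the case's middle and 56 mm above the table (level with the lid's underside). 0 = shut; grows as the front edge is lifted, stop at 1.9 rad (leaning back). Stiff hinge (0.12 N m), stays where left. Open right back, its pin is about 16 mm behind the end of a stone being laid in.
- tab_a (a point): Grip point in the brass finger tab of lid a: the tab is 16 mm wide (along the case's y), 8 mm thick and sticks out 34 mm in front of the lid, in the lid's plane; this point is in its middle thickness, 142 mm from the hinge line and 24 mm in front of the case's wall, 60 mm above the table when shut. Moves with the lid.
- tab_b (a point): Grip point in the brass finger tab of lid b: the tab is 16 mm wide (along the case's y), 8 mm thick and sticks out 34 mm in front of the lid, in the lid's plane; this point is in its middle thickness, 142 mm from the hinge line and 24 mm in front of the case's wall, 60 mm above the table when shut. Moves with the lid.
- tab_c (a point): Grip point in the brass finger tab of lid c: the tab is 16 mm wide (along the case's y), 8 mm thick and sticks out 34 mm in front of the lid, in the lid's plane; this point is in its middle thickness, 142 mm from the hinge line and 24 mm in front of the case's wall, 60 mm above the table when shut. Moves with the lid.
- tab_d (a point): Grip point in the brass finger tab of lid d: the tab is 16 mm wide (along the case's y), 8 mm thick and sticks out 34 mm in front of the lid, in the lid's plane; this point is in its middle thickness, 142 mm from the hinge line and 24 mm in front of the case's wall, 60 mm above the table when shut. Moves with the lid.
- pin_a (a joint): Brass feeler pin in the middle of lid a, above cell_a; round 21 mm head, its top 78 mm above the table when up (0), 66 mm when right in (0.012 m). Slides with 2.5 N friction, stays where left. Over a stone it stops hard within 5 mm; over the empty cell it goes in 12 mm. Shutting the lid on a stone pushes it up again (to about 4 mm).
- pin_b (a joint): Brass feeler pin in the middle of lid b, above cell_b; round 21 mm head, its top 78 mm above the table when up (0), 66 mm when right in (0.012 m). Slides with 2.5 N friction, stays where left. Over a stone it stops hard within 5 mm; over the empty cell it goes in 12 mm. Shutting the lid on a stone pushes it up again (to about 4 mm).
- pin_c (a joint): Brass feeler pin in the middle of lid c, above cell_c; round 21 mm head, its top 78 mm above the table when up (0), 66 mm when right in (0.012 m). Slides with 2.5 N friction, stays where left. Over a stone it stops hard within 5 mm; over the empty cell it goes in 12 mm. Shutting the lid on a stone pushes it up again (to about 4 mm).
- pin_d (a joint): Brass feeler pin in the middle of lid d, above cell_d; round 21 mm head, its top 78 mm above the table when up (0), 66 mm when right in (0.012 m). Slides with 2.5 N friction, stays where left. Over a stone it stops hard within 5 mm; over the empty cell it goes in 12 mm. Shutting the lid on a stone pushes it up again (to about 4 mm).
Things that resemble listed ones, but are neither listed nor needed, are in the scene too. Leave any blue look-alike of the seal_mott alone.

How it is judged:
On the way, in this order (a step that is already met when the one before it is completed fails the run):
1. with all lids shut, the feeler pin over the empty cell is pushed right in (more than 9 mm) (value of joint any of pin_a, pin_b, pin_c, pin_d above 0.009 m and value of joint each of lid_a, lid_b, lid_c, lid_d below 0.1 rad), for 0.1 s.
2. the lid of that cell is open (more than 1.2 rad) (((value of joint pin_a above 0.0075 m and value of joint lid_a above 1.2 rad) or (value of joint pin_b above 0.0075 m and value of joint lid_b above 1.2 rad) or (value of joint pin_c above 0.0075 m and value of joint lid_c above 1.2 rad) or (value of joint pin_d above 0.0075 m and value of joint lid_d above 1.2 rad))), for 0.2 s.
3. the mottled stone lies on the bearers of the opened cell, lengthwise front to back (middle within 12 mm, within 0.12 rad) (((value of joint lid_a above 1 rad and (horizontal distance between stone_mid and cell_a below 0.012 m and z of stone_mid in the frame of cell_a between 0.01 and 0.024 m and angle between the z axis of seal_mott and the x axis of case, either way round below 0.12 rad)) or (value of joint lid_b above 1 rad and (horizontal distance between stone_mid and cell_b below 0.012 m and z of stone_mid in the frame of cell_b between 0.01 and 0.024 m and angle between the z axis of seal_mott and the x axis of case, either way round below 0.12 rad)) or (value of joint lid_c above 1 rad and (horizontal distance between stone_mid and cell_c below 0.012 m and z of stone_mid in the frame of cell_c between 0.01 and 0.024 m and angle between the z axis of seal_mott and the x axis of case, either way round below 0.12 rad)) or (value of joint lid_d above 1 rad and (horizontal distance between stone_mid and cell_d below 0.012 m and z of stone_mid in the frame of cell_d between 0.01 and 0.024 m and angle between the z axis of seal_mott and the x axis of case, either way round below 0.12 rad)))), for 0.2 s.
At the end, for the whole second after the job is handed in: The mottled stone lies at rest on the bearers of a cell: middle within 12 mm of the cell's middle from above and 10 to 24 mm over the bearer tops, length within 0.12 rad of front to back; all four lids shut (below 0.06 rad); the pin above the stone pushed up by it (below 8 mm) ((((horizontal distance between stone_mid and cell_a below 0.012 m and z of stone_mid in the frame of cell_a between 0.01 and 0.024 m and angle between the z axis of seal_mott and the x axis of case, either way round below 0.12 rad) and value of joint pin_a below 0.008 m) or ((horizontal distance between stone_mid and cell_b below 0.012 m and z of stone_mid in the frame of cell_b between 0.01 and 0.024 m and angle between the z axis of seal_mott and the x axis of case, either way round below 0.12 rad) and value of joint pin_b below 0.008 m) or ((horizontal distance between stone_mid and cell_c below 0.012 m and z of stone_mid in the frame of cell_c between 0.01 and 0.024 m and angle between the z axis of seal_mott and the x axis of case, either way round below 0.12 rad) and value of joint pin_c below 0.008 m) or ((horizontal distance between stone_mid and cell_d below 0.012 m and z of stone_mid in the frame of cell_d between 0.01 and 0.024 m and angle between the z axis of seal_mott and the x axis of case, either way round below 0.12 rad) and value of joint pin_d below 0.008 m)) and value of joint each of lid_a, lid_b, lid_c, lid_d below 0.06 rad and linear speed of seal_mott below 0.02 m/s); the robot touches nothing.
It fails at once if a lid is opened (over 0.25 rad) although its feeler pin was not pushed right in and the mottled stone is not in that cell ((value of joint lid_a above 0.25 rad and value of joint pin_a below 0.007 m and not (horizontal distance between stone_mid and cell_a below 0.012 m and z of stone_mid in the frame of cell_a between 0.01 and 0.024 m and angle between the z axis of seal_mott and the x axis of case, either way round below 0.12 rad)) or (value of joint lid_b above 0.25 rad and value of joint pin_b below 0.007 m and not (horizontal distance between stone_mid and cell_b below 0.012 m and z of stone_mid in the frame of cell_b between 0.01 and 0.024 m and angle between the z axis of seal_mott and the x axis of case, either way round below 0.12 rad)) or (value of joint lid_c above 0.25 rad and value of joint pin_c below 0.007 m and not (horizontal distance between stone_mid and cell_c below 0.012 m and z of stone_mid in the frame of cell_c between 0.01 and 0.024 m and angle between the z axis of seal_mott and the x axis of case, either way round below 0.12 rad)) or (value of joint lid_d above 0.25 rad and value of joint pin_d below 0.007 m and not (horizontal distance between stone_mid and cell_d below 0.012 m and z of stone_mid in the frame of cell_d between 0.01 and 0.024 m and angle between the z axis of seal_mott and the x axis of case, either way round below 0.12 rad))).
It fails at once if the lion is moved more than 25 mm or tipped (distance of figure_2 from where it was at the start of the episode above 0.025 m or angle between figure_2's own z axis and vertical above 0.5 rad).
It fails at once if the red tin is moved more than 25 mm or tipped (distance of pot_0 from where it was at the start of the episode above 0.025 m or angle between pot_0's own z axis and vertical above 0.5 rad).
It fails at once if the graver is moved more than 25 mm or tipped (distance of graver_1 from where it was at the start of the episode above 0.025 m or angle between graver_1's own z axis and vertical above 0.5 rad).
It also fails if it takes over 72 s, if anything falls off the work surface, if the arm or the gripper's body presses on something with over 40 N, if the wrist force passes 120 N, or if a joint passes its speed limit or range.

### The arm

A 7-joint arm with a two-finger parallel gripper is mounted at the origin on a cart in front of the work surface, level with it; the furniture and walls round the work are solid. World frame = base frame: x ahead of the robot, y to its left, z up, the work surface at z = 0. Lengths are in m, angles in rad, forces in N, time in s.
With the tool pointing down it reaches from about 0.4 to 0.875 m from the base axis. Payload 6.5 kg.
Tool frame: the origin (TCP) lies at the very end of the fingers, on their centre line; the grasp point (between the pads) lies 19 mm behind it (r.pinch_z is the distance from the TCP to the grasp point, in m); z points along the fingers, y is the direction in which the jaws open and shut (so a half turn about z gives the same grasp; the last joint's range is limited). The gripper opens to 85 mm and grips with 20 to 120 N. Pads are 22 mm wide; open, the fingers measure 114 mm over their backs; the gripper's body (76 mm by 85 mm) begins 54 mm behind the grasp point. The pads swing forward as they close: fully open they stand 13 mm farther back than shut.
Start: joints at [-1.223, 0.536, -0.004, 1.538, 0.003, 1.067, -0.071], TCP at [0.261, 0.595, 0.231] pointing down, gripper open.
Joint ranges: [-2.7, 2.7], [-0.37, 2.16], [-1.27, 1.26], [0.24, 2.4], [-1.31, 4.45], [0.19, 1.91], [-2.76, 2.76]. Speed limits (rad/s): [2.39, 2.39, 3.14, 3.14, 3.14, 3.14, 3.14].

### API

Orientations are given as a 3x3 rotation matrix whose columns are the frame's x, y, z axes.
In Python, from plant import telemetry, snapshot, camera_params, sign_off, r gives the robot as it stands.
- The arm moves only by the tool jog_arm, never from a script. Its argument "plan" is a list of rows, each a list of 7 numbers: the shift along the tool's x, y, z in m, then the turn, a rotation vector about the tool's x, y, z in rad, then the opening, from 0 (shut) to 1 (fully open). A call has 1 to 8 rows; each row shifts and turns the commanded pose from where the row before left it, along the tool's axes as they then stand; what a row does not reach is not made up. A row lasts 1/10 s, in which the tool goes at most 50 mm and 8.59 degrees, less where a joint would pass 70% of its speed; a pose out of reach is approached as far as the arm can. A call with a gripper value outside its range is refused whole. The fingers move at their own pace and stop on an object; the grip force is fixed at half the most. Time passes only in rows, so rows that do not move let the fingers close. It gives the time, the measured TCP pose, the force and the opening at its end, in the units of the state.
- telemetry.get_obs(): the state, without advancing time (a new reading comes with each control period).
- snapshot(name): name is "scene" or "top" or "wrist"; returns the picture (384x512x3 uint8, blue, green, red); there is no depth.
- camera_params(name): a dict with "K" (3x3 intrinsics, pixels), "R" (3x3) and "t" (3): a world point X has camera coordinates R X + t. Camera axes: x right, y down, z forward; pixel columns grow to the right and rows downward; lengths in m; the calibration is good to about 2 mm. A picture is of the moment at which its call begins: read the wrist's pose just before it. camera_params takes no time and is no camera call; for the wrist camera it gives the pose at the moment of the call.
- sign_off(): hands the job in, once; it reports no verdict.
The state is a dict: "clock": time; "qpos": joint angles; "qd": joint speeds; "tau": joint torques, N m; "eef_pos": TCP position; "orientation": TCP orientation; "contact_force": force on the tool from outside, world axes, zero at the start; "torque": the same for the moment, N m; "opening": opening from 0.0 (shut) to 1.0 (fully open).
Only numpy, scipy, OpenCV 4.12 (cv2) and the standard library are available. Lean on these libraries where they do the work, as an engineer would, in place of code of your own. Each camera call takes 0.05 s, during which the arm holds its last target.

## Working session

There is one attempt and no reset: what is moved stays moved. The work goes in short steps, Python scripts to look and compute and a tool call to move; the robot and the scene stay as the last step left them, time stands still between calls to the robot, and variables do not carry over. Pictures are saved under pics/ and viewed, and the job is handed in when it is done.

Besides the shell and the picture viewer there is one more tool, called after "Call:" as name(argument=value, ...) on one line, values as JSON. jog_arm: Moves the arm, as the interface text tells. Its arguments: {"type":"object","properties":{"plan":{"type":"array"}},"required":["plan"]}

```bash
ls -la; mkdir -p pics; python3 - <<'E'
from plant import telemetry, snapshot, camera_params, r
import cv2,json
print(telemetry.get_obs()); print(r.pinch_z)
for n in ("scene","top"):
    cv2.imwrite(f"pics/{n}0.png",snapshot(n)); print(n,camera_params(n))
E
```

```text
total 12
drwxr-xr-x  3 agent agent 4096 Dec  6 23:02 .
drwxr-xr-x 23 root  root  4096 Dec  6 23:02 ..
drwxr-xr-x  2 agent agent 4096 Dec  6 23:02 pics
{'clock': 0.0, 'qpos': array([-1.22321124,  0.53722631, -0.00444417,  1.53889357,  0.0026108 ,
        1.06733262, -0.07121628]), 'qd': array([-0.00068534,  0.00067772, -0.00089933,  0.00095012,  0.00051527,
       -0.00088164,  0.00015692]), 'tau': array([-6.55445456e-05, -5.83404100e+01,  1.04818169e+00, -2.59110385e+01,
        1.22055868e-02,  9.32319090e-03,  2.43581428e-05]), 'eef_pos': array([0.26110277, 0.59452868, 0.23036612]), 'orientation': array([[-9.15631942e-01,  4.02017127e-01, -6.13095864e-04],
       [ 4.02017569e-01,  9.15630281e-01, -1.74980175e-03],
       [-1.42081135e-04, -1.84864969e-03, -9.99998281e-01]]), 'contact_force': array([-0.03293096, -0.1659505 , -0.29496625]), 'torque': array([ 0.02638757, -0.02511987, -0.01567746]), 'opening': 1.0013273947478947}
0.0187
scene {'K': array([[471.76501412,   0.        , 258.78697751],
       [  0.        , 471.76501412, 192.0316747 ],
       [  0.        ,   0.        ,   1.        ]]), 'R': array([[-0.46500163, -0.88517894, -0.01522287],
       [-0.40417929,  0.22755884, -0.88592103],
       [ 0.78766273, -0.40580195, -0.46358623]]), 't': array([0.22322228, 0.28216337, 0.91328883])}
top {'K': array([[369.59037263,   0.        , 257.31932644],
       [  0.        , 369.59037263, 194.93069916],
       [  0.        ,   0.        ,   1.        ]]), 'R': array([[ 0.00899257, -0.99995343,  0.00350339],
       [-0.98696639, -0.00943862, -0.16064946],
       [ 0.16067505, -0.00201308, -0.98700531]]), 't': array([-0.00917256,  0.52093219,  1.18483253])}
```

View pics/scene0.png

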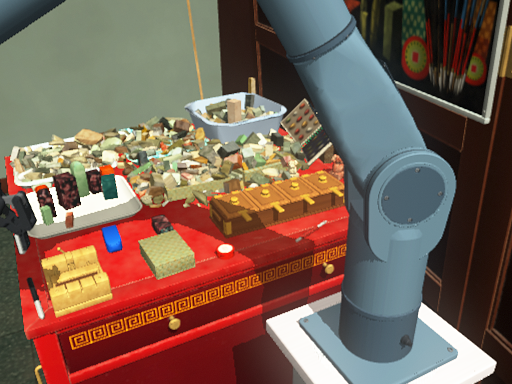

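View pics/top0.png

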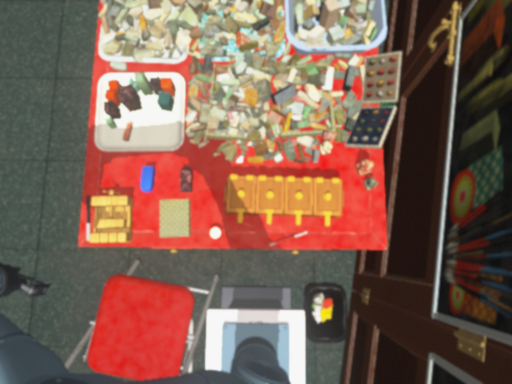

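```bash
python3 - <<'E'
import cv2
a=cv2.imread("pics/top0.png")[140:260,80:400]
b=cv2.resize(a,None,fx=2.5,fy=2.5,interpolation=cv2.INTER_CUBIC);cv2.imwrite("pics/top0z.png",b)
a=cv2.imread("pics/scene0.png")[150:275,140:360]
b=cv2.resize(a,None,fx=3.5,fy=3.5,interpolation=cv2.INTER_CUBIC);cv2.imwrite("pics/scene0z.png",b)
E
```

```text
(no output)
```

View pics/top0z.png

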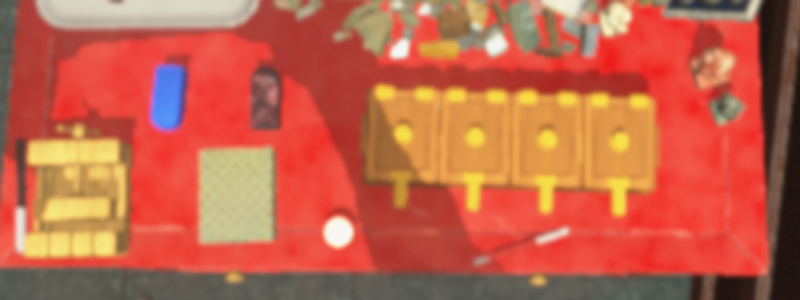

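View pics/scene0z.png

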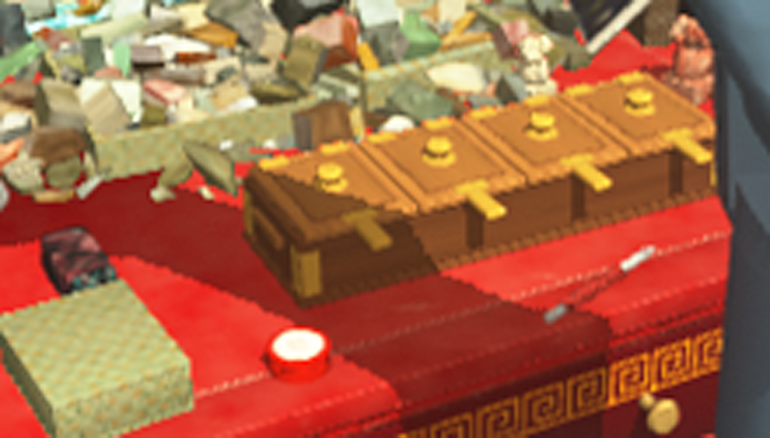

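```bash
cat > h.py <<'E'
import numpy as np, cv2
from plant import telemetry, snapshot, camera_params, r
def ray(cp,u,v,z):
    d=cp["R"].T@(np.linalg.inv(cp["K"])@[u,v,1.]); c=-cp["R"].T@cp["t"]
    return c+d*(z-c[2])/d[2]
def proj(cp,X):
    p=cp["K"]@(cp["R"]@np.asarray(X)+cp["t"]); return p[:2]/p[2]
def tri(obs):
    A=np.zeros((3,3));b=np.zeros(3)
    for cp,u,v in obs:
        d=cp["R"].T@(np.linalg.inv(cp["K"])@[u,v,1.]); d/=np.linalg.norm(d); c=-cp["R"].T@cp["t"]
        P=np.eye(3)-np.outer(d,d);A+=P;b+=P@c
    return np.linalg.solve(A,b)
E
python3 - <<'E'
from h import *
np.set_printoptions(precision=4,suppress=True)
T=camera_params("top");S=camera_params("scene")
f=lambda x,y:(80+x/2.5,140+y/2.5); g=lambda x,y:(140+x/3.5,150+y/3.5)
for a,b in zip([(403,133),(475,137),(547,139),(619,141)],[(330,172),(438,146),(541,120),(639,97)]):
    print("pin",ray(T,*f(*a),.076),ray(S,*g(*b),.078),tri([(T,*f(*a)),(S,*g(*b))]))
for a,b in zip([(401,198),(473,200),(546,203),(619,206)],[(376,236),(489,203),(595,176),(692,149)]):
    print("tab",ray(T,*f(*a),.064),ray(S,*g(*b),.064))
for a in [(252,68),(278,68),(278,127),(252,129)]: print("stone",ray(T,*f(*a),.02))
for a in [(200,150),(273,148),(274,241),(201,243)]: print("green",ray(T,*f(*a),.03))
print("tin",ray(T,*f(338,232),.019)); print("graver",ray(T,*f(478,262),.005),ray(T,*f(568,231),.005))
for a in [(365,180),(655,190),(655,95),(370,85)]: print("case",ray(T,*f(*a),.062))
E
```

```text
pin [0.5206 0.0478 0.076 ] [0.5117 0.0558 0.078 ] [0.5222 0.0494 0.0712]
pin [ 0.5163 -0.0452  0.076 ] [ 0.5089 -0.0362  0.078 ] [ 0.518  -0.0435  0.0719]
pin [ 0.5146 -0.1382  0.076 ] [ 0.508 -0.13   0.078] [ 0.516  -0.1371  0.0727]
pin [ 0.5128 -0.2311  0.076 ] [ 0.5043 -0.2225  0.078 ] [ 0.5141 -0.231   0.0719]
tab [0.4376 0.0496 0.064 ] [0.4305 0.0576 0.064 ]
tab [ 0.4359 -0.0433  0.064 ] [ 0.4325 -0.0382  0.064 ]
tab [ 0.4329 -0.1375  0.064 ] [ 0.4291 -0.1307  0.064 ]
tab [ 0.4299 -0.2316  0.064 ] [ 0.429  -0.2222  0.064 ]
stone [0.6182 0.2581 0.02  ]
stone [0.6185 0.2226 0.02  ]
stone [0.5366 0.2195 0.02  ]
stone [0.5335 0.2546 0.02  ]
green [0.5027 0.3208 0.03  ]
green [0.5063 0.2233 0.03  ]
green [0.3826 0.2172 0.03  ]
green [0.3791 0.3131 0.03  ]
tin [0.3958 0.1346 0.019 ]
graver [ 0.3583 -0.0524  0.005 ] [ 0.4008 -0.1735  0.005 ]
case [0.4608 0.0967 0.062 ]
case [ 0.4513 -0.2791  0.062 ]
case [ 0.5769 -0.2826  0.062 ]
case [0.5867 0.0929 0.062 ]
```

Call:
jog_arm(plan=[[0, -0.03, -0.015, 0, 0, -0.0965, 1], [0, -0.04, -0.015, 0, 0, -0.0965, 1], [0, -0.04, -0.015, 0, 0, -0.0965, 1], [0, -0.04, -0.015, 0, 0, -0.0965, 1], [-0.02, -0.04, 0, 0, 0, 0, 1], [-0.02, -0.04, 0, 0, 0, 0, 1], [-0.02, -0.04, 0, 0, 0, 0, 1], [-0.02, -0.04, 0, 0, 0, 0, 1]])

```text
clock: 0.9
eef_pos: [0.2989, 0.2869, 0.2912]
orientation: [[-1.0, 0.028, -0.0], [0.028, 1.0, 0.0], [0.0, 0.0, -1.0]]
contact_force: [2.1, -0.1, -0.1]
opening: 1.0
```

Call:
jog_arm(plan=[[-0.04, -0.02, 0, 0, 0, 0, 0.5], [-0.04, -0.03, 0, 0, 0, 0, 0], [-0.04, -0.03, 0, 0, 0, 0, 0], [-0.04, -0.03, 0, 0, 0, 0, 0], [-0.02, -0.03, 0, 0, 0, 0, 0]])

```text
clock: 1.4
eef_pos: [0.4772, 0.1417, 0.2912]
orientation: [[-1.0, 0.029, 0.001], [0.029, 1.0, -0.001], [-0.001, -0.001, -1.0]]
contact_force: [-0.0, -0.0, 0.1]
opening: 0.146
```

```bash
cat > snap.py <<'E'
import sys
from h import *
cp=camera_params(sys.argv[1]); im=snapshot(sys.argv[1]); n=sys.argv[2]
cv2.imwrite(f"pics/{n}.png",im); np.savez(f"pics/{n}.npz",**cp)
o=telemetry.get_obs(); print(o["clock"],o["eef_pos"].round(4),o["contact_force"].round(1),o["opening"].round(3))
print("cam",(-cp["R"].T@cp["t"]).round(3),cp["R"].round(3).tolist(),cp["K"][0,0])
E
python3 snap.py wrist w1
```

```text
Traceback (most recent call last):
  File "snap.py", line 5, in <module>
    o=telemetry.get_obs(); print(o["clock"],o["eef_pos"].round(4),o["contact_force"].round(1),o["opening"].round(3))
                                                                                              ^^^^^^^^^^^^^^^^^^
AttributeError: 'float' object has no attribute 'round'
```

View pics/w1.png

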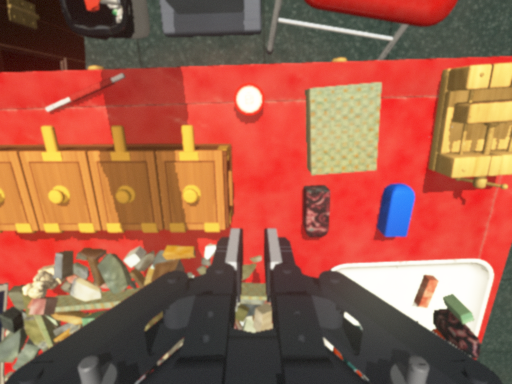

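```bash
sed -i 's/o\["opening"\].round(3)/round(o["opening"],3)/' snap.py; python3 - <<'E'
from h import *
np.set_printoptions(precision=4,suppress=True)
cp=dict(np.load("pics/w1.npz")); T=camera_params("top")
print("cam",-cp["R"].T@cp["t"]); print(cp["R"],cp["K"][0,0])
im=cv2.imread("pics/w1.png"); hsv=cv2.cvtColor(im,cv2.COLOR_BGR2HSV)
for n,(u,v) in dict(a=(190,192),b=(125,193),c=(59,195),st=(316,210)).items(): print(n,hsv[v,u])
m=cv2.inRange(hsv,(22,150,120),(32,255,255))
k,l,s,c=cv2.connectedComponentsWithStats(m)
for i in range(1,k):
    if s[i,4]>60: print("brass",s[i],c[i],ray(cp,*c[i],.078)[:2],ray(cp,*c[i],.064)[:2])
# stone: dark non saturated-red
m=cv2.inRange(hsv,(0,0,0),(255,255,110)); m[:175]=0;m[245:]=0;m[:,:290]=0;m[:,345:]=0
k,l,s,c=cv2.connectedComponentsWithStats(cv2.morphologyEx(m,cv2.MORPH_CLOSE,np.ones((7,7))))
i=1+np.argmax(s[1:,4]);cn=cv2.findContours((l==i).astype(np.uint8),0,2)[0][0]
rr=cv2.minAreaRect(cn);print(s[i],rr)
for p in cv2.boxPoints(rr): print("st",p,ray(cp,*p,.02))
print(ray(cp,*rr[0],.02))
a=cv2.resize(im[60:260,0:420],None,fx=1.9,fy=1.9,interpolation=cv2.INTER_CUBIC);cv2.imwrite("pics/w1z.png",a)
E
```

```text
cam [0.3974 0.1442 0.4339]
[[ 0.0299  0.9996 -0.0006]
 [ 0.9489 -0.0282  0.3144]
 [ 0.3142 -0.01   -0.9493]] 272.64858052026096
a [ 26 165 254]
b [ 18 181 203]
c [ 25 166 253]
st [ 4 95 86]
brass [ 42 127  20  34 370] [ 49.6838 146.4892] [ 0.4501 -0.1241] [ 0.4522 -0.1347]
brass [180 126  18  34 363] [187.5675 145.1983] [0.4538 0.0566] [0.456  0.0532]
brass [ 49 186  20  17 191] [ 57.0524 193.5602] [ 0.5153 -0.1312] [ 0.5199 -0.142 ]
brass [183 186  17  16 183] [190.1421 193.0437] [0.52   0.0532] [0.5248 0.0496]
brass [205 223  14   8  97] [211.3711 226.8866] [0.5726 0.0785] [0.5795 0.0759]
brass [ 16 224  15   8 107] [ 23.1402 227.4112] [ 0.5653 -0.1935] [ 0.5719 -0.2068]
brass [ 44 224  15   8  96] [ 51.0521 227.0417] [ 0.5659 -0.153 ] [ 0.5726 -0.1647]
brass [ 79 224  15   8 102] [ 85.9902 227.2843] [ 0.5678 -0.1026] [ 0.5745 -0.1123]
brass [107 224  14   8  94] [113.1489 227.3511] [ 0.5691 -0.0634] [ 0.5759 -0.0716]
[304 186  24  51 893] ((315.5, 211.0), (50.0, 23.0), 90.0)
st [304. 186.] [0.5335 0.2211 0.02  ]
st [327. 186.] [0.5346 0.2578 0.02  ]
st [327. 236.] [0.624  0.2627 0.02  ]
st [304. 236.] [0.6228 0.2237 0.02  ]
[0.5773 0.2413 0.02  ]
```

View pics/w1z.png

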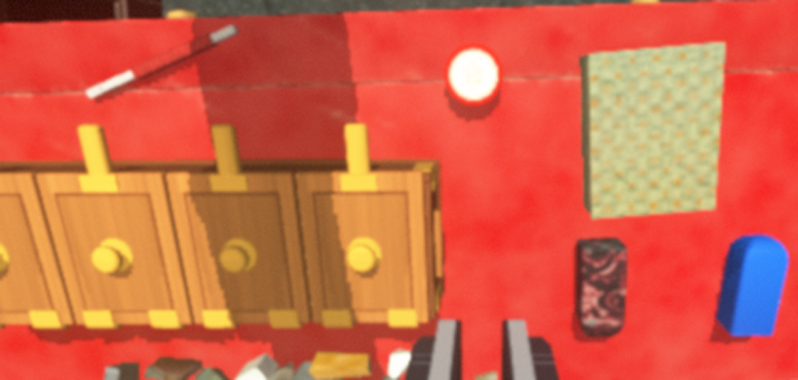

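Call:
jog_arm(plan=[[-0.015, -0.03, 0.0, 0, 0, 0, 0], [-0.015, -0.03, 0.04, 0, 0, 0, 0], [-0.0156, -0.03, 0.04, 0, 0, 0, 0], [0, 0, 0.04, 0, 0, 0, 0], [0, 0, 0.04, 0, 0, 0, 0], [0, 0, 0.035, 0, 0, 0, 0], [0, 0, 0, 0, 0, 0, 0]])

```text
clock: 2.15
eef_pos: [0.5124, 0.055, 0.0958]
orientation: [[-1.0, 0.028, -0.009], [0.028, 1.0, -0.002], [0.009, -0.002, -1.0]]
contact_force: [-0.5, 0.4, -0.6]
opening: -0.001
```

```bash
python3 snap.py wrist w2; python3 -c "
from h import *
cp=camera_params('wrist');print(proj(cp,telemetry.get_obs()['eef_pos']))"
```

```text
2.2 [0.5145 0.0551 0.0984] [-0.2 -0.1  0.3] 0.005
cam [0.434 0.058 0.239] [[0.028, 1.0, -0.002], [0.952, -0.026, 0.305], [0.304, -0.011, -0.952]] 272.64858052026096
[253.04146345 240.40014327]
```

View pics/w2.png

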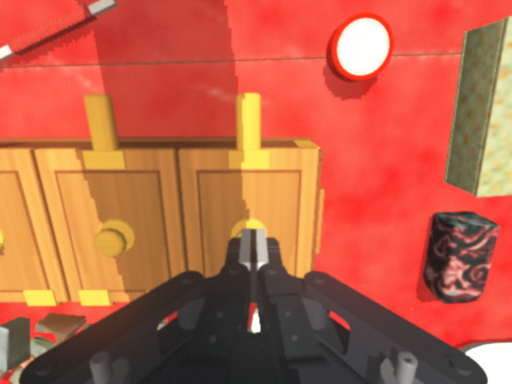

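```bash
python3 - <<'E'
from h import *
cp=dict(np.load("pics/w2.npz"))
im=cv2.imread("pics/w2.png")
for p in [(111,242),(0,238),(250,229)]: print(p,ray(cp,*p,.078),ray(cp,*p,.066))
for X in [(.5205,.0505,.078),(.5175,-.044,.078)]: print(proj(cp,X))
a=cv2.resize(im[80:310,0:330],None,fx=2.4,fy=2.4,interpolation=cv2.INTER_CUBIC);cv2.imwrite("pics/w2z.png",a)
E
```

```text
(111, 242) [ 0.52081327 -0.03967638  0.078     ] [ 0.5272559  -0.04690475  0.066     ]
(0, 238) [ 0.51588026 -0.11260559  0.078     ] [ 0.521956   -0.12525789  0.066     ]
(250, 229) [0.51379461 0.05290902 0.078     ] [0.51971524 0.05256646 0.066     ]
[246.67420398 238.29325811]
[103.55685911 237.68450137]
```

View pics/w2z.png

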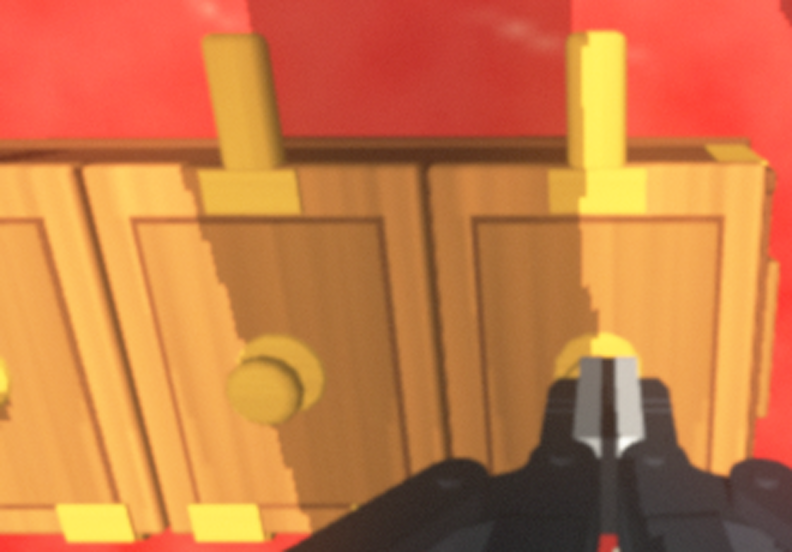

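Call:
jog_arm(plan=[[-0.007, -0.003, 0, 0, 0, 0, 0], [0, 0, 0.008, 0, 0, 0, 0], [0, 0, 0.006, 0, 0, 0, 0], [0, 0, 0.004, 0, 0, 0, 0], [0, 0, 0.003, 0, 0, 0, 0], [0, 0, 0, 0, 0, 0, 0]])

```text
clock: 2.8
eef_pos: [0.523, 0.0521, 0.0785]
orientation: [[-1.0, 0.028, -0.001], [0.028, 1.0, -0.0], [0.001, -0.0, -1.0]]
contact_force: [-0.0, -0.2, 0.7]
opening: 0.001
```

Call:
jog_arm(plan=[[0, 0, 0.003, 0, 0, 0, 0], [0, 0, 0.003, 0, 0, 0, 0], [0, 0, 0.001, 0, 0, 0, 0], [0, 0, 0, 0, 0, 0, 0]])

```text
clock: 3.2
eef_pos: [0.5239, 0.0522, 0.0759]
orientation: [[-1.0, 0.028, 0.0], [0.028, 1.0, 0.002], [-0.0, 0.002, -1.0]]
contact_force: [-14.7, -0.5, 49.6]
opening: 0.002
```

Call:
jog_arm(plan=[[0, 0, -0.008, 0, 0, 0, 0], [0, -0.024, -0.012, 0, 0, 0, 0], [0, -0.035, 0, 0, 0, 0, 0], [0, -0.035, 0, 0, 0, 0, 0], [0, 0, 0.006, 0, 0, 0, 0], [0, 0, 0.006, 0, 0, 0, 0], [0, 0, 0, 0, 0, 0, 0]])

```text
clock: 3.9
eef_pos: [0.5202, -0.0406, 0.0788]
orientation: [[-1.0, 0.026, -0.002], [0.026, 1.0, 0.001], [0.002, 0.001, -1.0]]
contact_force: [-0.3, -0.2, -0.6]
opening: -0.001
```

Call:
jog_arm(plan=[[0, 0, 0.003, 0, 0, 0, 0], [0, 0, 0.003, 0, 0, 0, 0], [0, 0, 0, 0, 0, 0, 0]])

```text
clock: 4.2
eef_pos: [0.5208, -0.041, 0.0735]
orientation: [[-1.0, 0.026, -0.0], [0.026, 1.0, 0.0], [0.0, 0.0, -1.0]]
contact_force: [-0.3, 0.3, 0.4]
opening: -0.001
```

Call:
jog_arm(plan=[[0, 0, 0.003, 0, 0, 0, 0], [0, 0, 0.002, 0, 0, 0, 0], [0, 0, 0, 0, 0, 0, 0]])

```text
clock: 4.5
eef_pos: [0.5209, -0.0418, 0.0686]
orientation: [[-1.0, 0.028, 0.0], [0.028, 1.0, -0.0], [-0.0, -0.0, -1.0]]
contact_force: [-0.2, -0.3, 0.4]
opening: 0.001
```

Call:
jog_arm(plan=[[0, 0, 0.002, 0, 0, 0, 0], [0, 0, 0.002, 0, 0, 0, 0], [0, 0, 0, 0, 0, 0, 0]])

```text
clock: 4.8
eef_pos: [0.521, -0.042, 0.0658]
orientation: [[-1.0, 0.028, 0.0], [0.028, 1.0, 0.0], [-0.0, 0.0, -1.0]]
contact_force: [-3.8, 1.9, 15.4]
opening: -0.002
```

```bash
python3 snap.py wrist w3; python3 -c "
import cv2
a=cv2.imread('pics/w3.png')[100:320,100:400];cv2.imwrite('pics/w3z.png',cv2.resize(a,None,fx=2.6,fy=2.6,interpolation=cv2.INTER_CUBIC))"
```

```text
4.85 [ 0.521  -0.042   0.0658] [-3.2  0.3 15.2] -0.001
cam [ 0.441 -0.04   0.209] [[0.029, 1.0, 0.0], [0.949, -0.027, 0.313], [0.313, -0.009, -0.95]] 272.64858052026096
```

View pics/w3z.png

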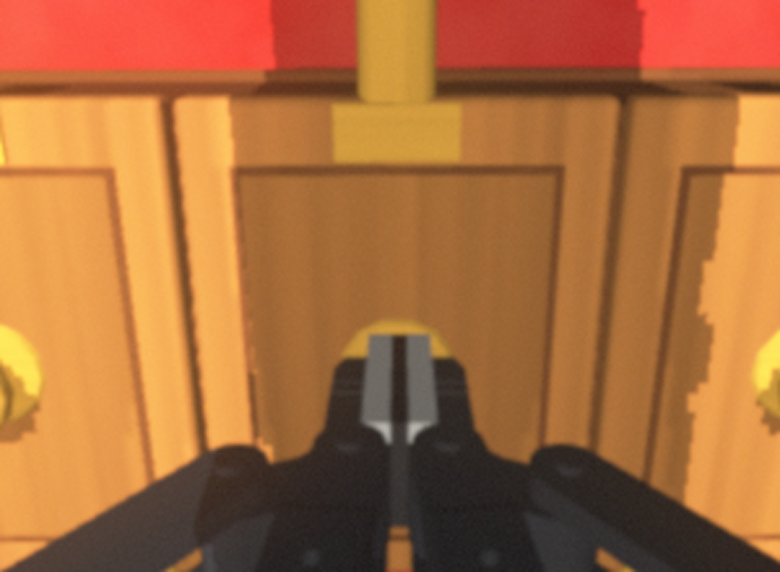

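Call:
jog_arm(plan=[[0, 0, -0.01, 0, 0, 0, 0], [0, 0, -0.03, 0, 0, 0, 0], [0.025, 0, -0.03, 0, 0, 0, 0.5], [0.03, 0, 0, 0, 0, 0, 0.5], [0.031, 0, 0, 0, 0, 0, 0.5], [0, 0, 0, 0, 0, 0, 0.5], [0, 0, 0, 0, 0, 0, 0.5]])

```text
clock: 5.55
eef_pos: [0.4348, -0.0396, 0.1351]
orientation: [[-1.0, 0.028, 0.001], [0.028, 1.0, 0.0], [-0.001, 0.0, -1.0]]
contact_force: [0.3, -0.3, -0.6]
opening: 0.494
```

```bash
python3 snap.py wrist w4;python3 snap.py top t4; python3 - <<'E'
from h import *
im=cv2.imread("pics/w4.png"); cv2.imwrite("pics/w4z.png",cv2.resize(im,None,fx=1.5,fy=1.5,interpolation=cv2.INTER_CUBIC))
cp=dict(np.load("pics/w2.npz"));print("tab end",ray(cp,98,94.6,.064),ray(cp,248,94,.064))
R=.142;f=.028;th=np.linspace(0,1.85,20)+f
P=np.c_[R*np.cos(th),-R*np.sin(th)]  # toolx=-x, toolz=-z
print(np.diff(P,axis=0).round(4).tolist())
E
```

```text
5.6 [ 0.4357 -0.0396  0.1351] [ 0.5  0.8 -0.5] 0.5
cam [ 0.355 -0.037  0.278] [[0.029, 1.0, -0.0], [0.949, -0.027, 0.314], [0.314, -0.009, -0.949]] 272.64858052026096
5.65 [ 0.436  -0.0396  0.1351] [ 0.6  0.3 -0.4] 0.499
cam [ 0.324 -0.002  1.253] [[0.009, -1.0, 0.004], [-0.987, -0.009, -0.161], [0.161, -0.002, -0.987]] 369.590372625301
tab end [ 0.42792737 -0.03721235  0.064     ] [0.43015397 0.05415287 0.064     ]
[[-0.0011, -0.0138], [-0.0024, -0.0136], [-0.0037, -0.0133], [-0.005, -0.0129], [-0.0062, -0.0123], [-0.0074, -0.0117], [-0.0085, -0.0109], [-0.0095, -0.01], [-0.0104, -0.0091], [-0.0113, -0.008], [-0.012, -0.0069], [-0.0126, -0.0057], [-0.0131, -0.0044], [-0.0135, -0.0031], [-0.0137, -0.0018], [-0.0138, -0.0005], [-0.0138, 0.0009], [-0.0136, 0.0022], [-0.0134, 0.0035]]
```

View pics/w4z.png

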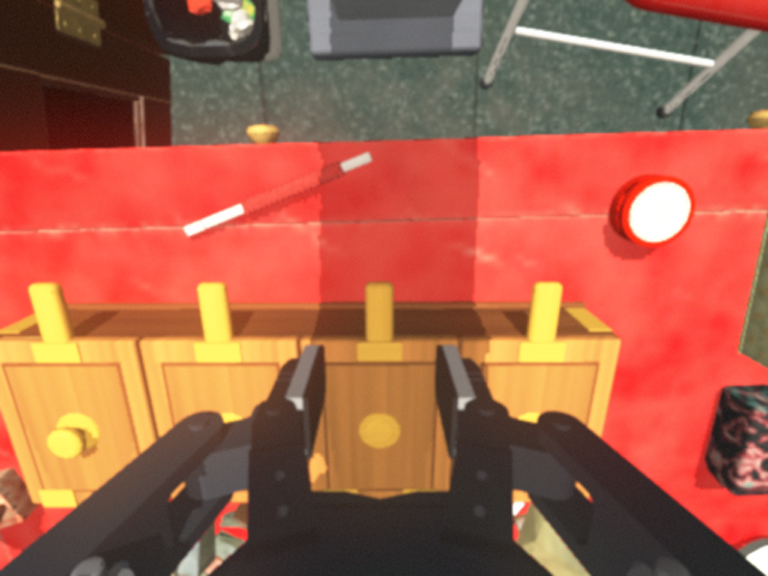

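Call:
jog_arm(plan=[[0, 0, 0.03, 0, 0, 0, 0.5], [0, 0, 0.03, 0, 0, 0, 0.5], [0, 0, 0.02, 0, 0, 0, 0.5], [0, 0, 0.007, 0, 0, 0, 0.5], [0, 0, 0, 0, 0, 0, 0], [0, 0, 0, 0, 0, 0, 0], [0, 0, 0, 0, 0, 0, 0], [0, 0, 0, 0, 0, 0, 0]])

```text
clock: 6.45
eef_pos: [0.4356, -0.0401, 0.0486]
orientation: [[-1.0, 0.028, 0.002], [0.028, 1.0, -0.001], [-0.002, -0.0, -1.0]]
contact_force: [-0.2, -2.5, 0.2]
opening: 0.169
```

```bash
python3 snap.py wrist w5
```

```text
6.5 [ 0.4357 -0.04    0.0486] [ 0.3 -4.4 -0. ] 0.165
cam [ 0.356 -0.038  0.191] [[0.029, 1.0, -0.0], [0.949, -0.027, 0.315], [0.315, -0.01, -0.949]] 272.64858052026096
```

View pics/w5.png

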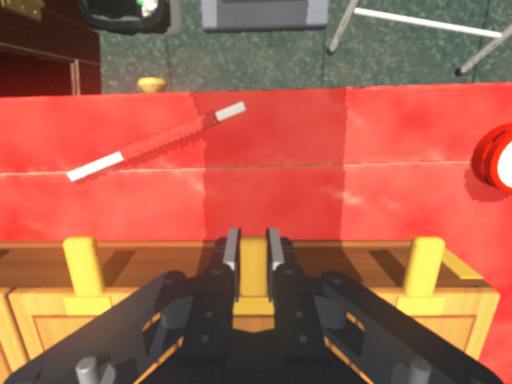

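Call:
jog_arm(plan=[[-0.001, 0, -0.014, 0, 0, 0, 0], [-0.0025, 0, -0.0135, 0, 0, 0, 0], [-0.0035, 0, -0.0135, 0, 0, 0, 0], [-0.005, 0, -0.013, 0, 0, 0, 0], [0, 0, 0, 0, 0, 0, 0]])

```text
clock: 7.0
eef_pos: [0.4496, -0.0404, 0.1037]
orientation: [[-1.0, 0.028, 0.006], [0.028, 1.0, -0.001], [-0.006, -0.0, -1.0]]
contact_force: [4.3, -3.9, -4.2]
opening: 0.166
```

```bash
python3 snap.py wrist w6
```

```text
7.05 [ 0.4493 -0.0404  0.1031] [ 4.3 -3.8 -3.2] 0.163
cam [ 0.369 -0.038  0.246] [[0.029, 1.0, -0.0], [0.948, -0.027, 0.319], [0.318, -0.01, -0.948]] 272.64858052026096
```

View pics/w6.png

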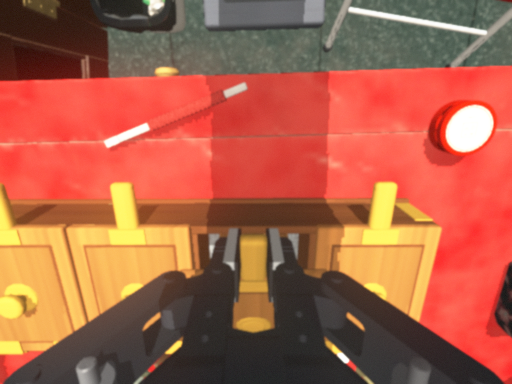

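Lid b follows; the empty cell shows below it. Continuing the arc.

Call:
jog_arm(plan=[[-0.006, 0, -0.0125, 0, 0, 0, 0], [-0.0075, 0, -0.0115, 0, 0, 0, 0], [-0.0085, 0, -0.011, 0, 0, 0, 0], [-0.0095, 0, -0.01, 0, 0, 0, 0], [-0.0105, 0, -0.009, 0, 0, 0, 0], [-0.0115, 0, -0.008, 0, 0, 0, 0], [-0.012, 0, -0.007, 0, 0, 0, 0], [-0.0125, 0, -0.0055, 0, 0, 0, 0]])

```text
clock: 7.85
eef_pos: [0.5228, -0.0423, 0.1756]
orientation: [[-1.0, 0.028, -0.005], [0.028, 1.0, -0.0], [0.005, -0.0, -1.0]]
contact_force: [-1.0, -3.4, -6.5]
opening: 0.165
```

```bash
python3 snap.py scene s7
```

```text
7.9 [ 0.5256 -0.0423  0.1767] [ 2.2 -1.3 -3.7] 0.162
cam [-0.502  0.504  0.677] [[-0.465, -0.885, -0.015], [-0.404, 0.228, -0.886], [0.788, -0.406, -0.464]] 471.76501411507996
```

View pics/s7.png

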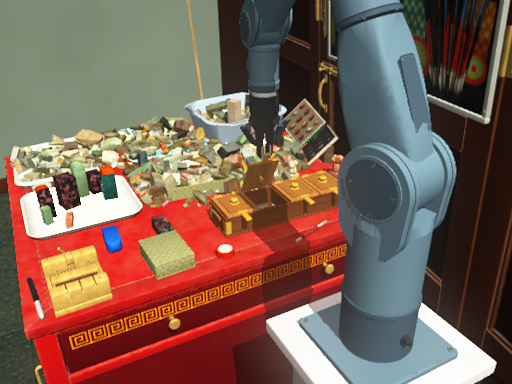

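Working well; lid at about 1.2 rad. Remaining arc.

Call:
jog_arm(plan=[[-0.013, 0, -0.0045, 0, 0, 0, 0], [-0.0135, 0, -0.003, 0, 0, 0, 0], [-0.0135, 0, -0.002, 0, 0, 0, 0], [-0.014, 0, -0.0005, 0, 0, 0, 0], [-0.014, 0, 0.001, 0, 0, 0, 0], [-0.0135, 0, 0.002, 0, 0, 0, 0], [-0.0135, 0, 0.0035, 0, 0, 0, 0], [0, 0, 0, 0, 0, 0, 0]])

```text
clock: 8.7
eef_pos: [0.6205, -0.0436, 0.1793]
orientation: [[-1.0, 0.027, 0.001], [0.027, 1.0, 0.001], [-0.001, 0.001, -1.0]]
contact_force: [-0.7, 0.2, 0.2]
opening: -0.001
```

```bash
python3 snap.py scene s8; python3 -c "
import cv2
a=cv2.imread('pics/s8.png')[80:260,150:360];cv2.imwrite('pics/s8z.png',cv2.resize(a,None,fx=3.3,fy=3.3,interpolation=cv2.INTER_CUBIC))"
```

```text
8.75 [ 0.6196 -0.0439  0.1794] [-0.2  0.5 -0. ] -0.003
cam [-0.502  0.504  0.677] [[-0.465, -0.885, -0.015], [-0.404, 0.228, -0.886], [0.788, -0.406, -0.464]] 471.76501411507996
```

View pics/s8z.png

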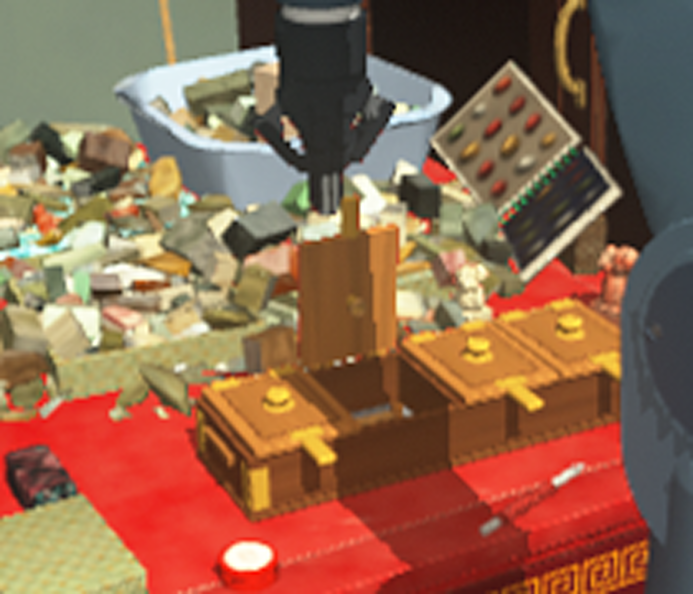

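```bash
python3 - <<'E'
from h import *
S=camera_params("scene")
def py(u,v,y):
    d=S["R"].T@(np.linalg.inv(S["K"])@[u,v,1.]); c=-S["R"].T@S["t"]; return c+d*(y-c[1])/d[1]
for (x,y,yy) in [(350,198,-.042),(300,240,-.0+.003),(300,362,.003),(398,228,-.088)]:
    P=py(150+x/3.3,80+y/3.3,yy);print(P, np.arctan2(P[2]-.056,.578-P[0]))
E
```

```text
[ 0.56913511 -0.042       0.20769768] 1.5124248433394747
[0.57286181 0.003      0.17834513] 1.5288234688552889
[0.58167505 0.003      0.06138845] 2.169355931367657
[ 0.57088063 -0.088       0.17100023] 1.5089678010387038
```

Call:
jog_arm(plan=[[0, 0, -0.04, 0, 0, 0, 0], [0, 0, -0.025, 0, 0, 0, 0], [0.03, 0, 0, 0, 0, 0, 0], [0.04, 0, 0, 0, 0, 0, 0], [0.03, 0, 0, 0, 0, 0, 0], [0, 0, 0.04, 0, 0, 0, 0], [0, 0, 0.04, 0, 0, 0, 0], [0, 0, 0, 0, 0, 0, 0]])

```text
clock: 9.55
eef_pos: [0.5151, -0.0412, 0.1612]
orientation: [[-1.0, 0.027, -0.009], [0.027, 1.0, 0.0], [0.009, 0.0, -1.0]]
contact_force: [-0.4, 0.2, 0.0]
opening: 0.004
```

Call:
jog_arm(plan=[[-0.02, 0, 0, 0, 0, 0, 0], [-0.015, 0, 0, 0, 0, 0, 0], [-0.012, 0, 0, 0, 0, 0, 0], [-0.012, 0, 0, 0, 0, 0, 0], [-0.012, 0, 0, 0, 0, 0, 0], [0, 0, 0, 0, 0, 0, 0]])

```text
clock: 10.15
eef_pos: [0.5923, -0.0437, 0.1666]
orientation: [[-1.0, 0.028, 0.002], [0.028, 1.0, -0.0], [-0.002, 0.0, -1.0]]
contact_force: [0.6, -0.6, -1.1]
opening: -0.001
```

Call:
jog_arm(plan=[[-0.006, 0, 0, 0, 0, 0, 0], [-0.005, 0, 0, 0, 0, 0, 0], [0, 0, 0, 0, 0, 0, 0]])

```text
clock: 10.45
eef_pos: [0.6022, -0.0442, 0.1652]
orientation: [[-1.0, 0.028, 0.001], [0.028, 1.0, -0.0], [-0.001, -0.0, -1.0]]
contact_force: [-0.5, 0.6, -0.6]
opening: -0.003
```

```bash
python3 snap.py scene s9; python3 -c "
import cv2
a=cv2.imread('pics/s9.png')[80:260,150:360];cv2.imwrite('pics/s9z.png',cv2.resize(a,None,fx=3.3,fy=3.3,interpolation=cv2.INTER_CUBIC))"
```

```text
10.5 [ 0.602  -0.0441  0.1651] [-0.3 -0.5  0.6] 0.001
cam [-0.502  0.504  0.677] [[-0.465, -0.885, -0.015], [-0.404, 0.228, -0.886], [0.788, -0.406, -0.464]] 471.76501411507996
```

View pics/s9z.png

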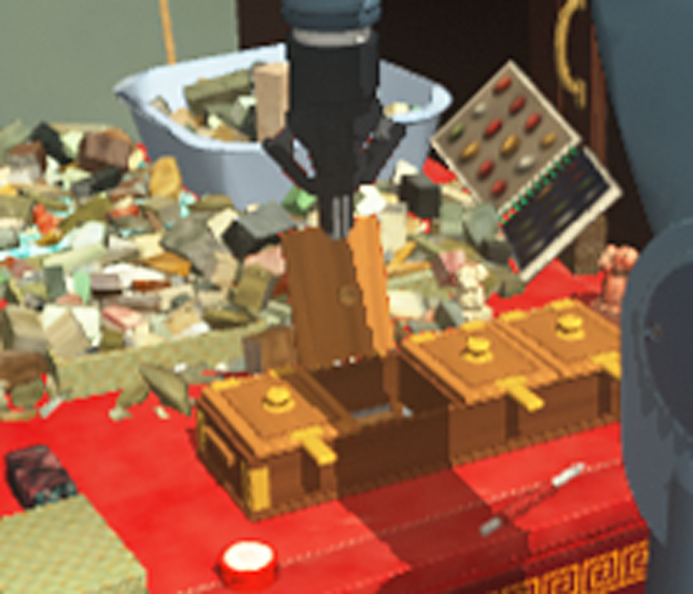

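Call:
jog_arm(plan=[[-0.005, 0, 0, 0, 0, 0, 0], [-0.004, 0, 0, 0, 0, 0, 0], [0, 0, 0, 0, 0, 0, 0]])

```text
clock: 10.8
eef_pos: [0.6087, -0.0443, 0.1645]
orientation: [[-1.0, 0.028, -0.006], [0.028, 1.0, 0.001], [0.006, 0.0, -1.0]]
contact_force: [-7.1, 0.7, 6.5]
opening: 0.0
```

Call:
jog_arm(plan=[[0.02, 0, 0, 0, 0, 0, 0], [0.02, 0, -0.03, 0, 0, 0, 0], [0.02, 0.02, -0.03, 0, 0, 0, 0.7], [0.02, 0.045, 0, 0, 0, 0, 0.7], [0.01, 0.045, 0, 0, 0, 0, 0.7], [0, 0.045, 0, 0, 0, 0, 0.7], [0, 0.045, 0, 0, 0, 0, 0.7], [0, 0.045, 0, 0, 0, 0, 0.7]])

```text
clock: 11.6
eef_pos: [0.5279, 0.2051, 0.2253]
orientation: [[-1.0, 0.028, 0.001], [0.028, 1.0, 0.001], [-0.001, 0.001, -1.0]]
contact_force: [0.5, -0.2, 0.7]
opening: 0.705
```

Call:
jog_arm(plan=[[0, 0.03, 0, 0, 0, 0, 0.7], [0, 0.0, 0, 0, 0, 0, 0.7], [0, 0, 0, 0, 0, 0, 0.7]])

```text
clock: 11.9
eef_pos: [0.5286, 0.2334, 0.2247]
orientation: [[-1.0, 0.027, 0.0], [0.027, 1.0, -0.0], [-0.0, -0.0, -1.0]]
contact_force: [-0.0, -0.2, 0.2]
opening: 0.699
```

```bash
python3 snap.py wrist w10
```

```text
11.95 [0.5288 0.232  0.2248] [ 0.   0.4 -0.2] 0.699
cam [0.449 0.236 0.368] [[0.027, 1.0, -0.0], [0.949, -0.026, 0.313], [0.313, -0.009, -0.95]] 272.64858052026096
```

View pics/w10.png

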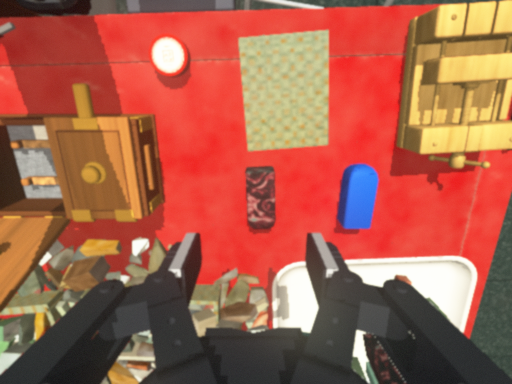

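```bash
python3 - <<'E'
from h import *
np.set_printoptions(precision=4,suppress=True)
cp=dict(np.load("pics/w10.npz")); im=cv2.imread("pics/w10.png"); hsv=cv2.cvtColor(im,cv2.COLOR_BGR2HSV)
m=((hsv[...,2]<120)|(hsv[...,1]<150)).astype(np.uint8)*255; m[:155]=0;m[240:]=0;m[:,:235]=0;m[:,290:]=0
m=cv2.morphologyEx(m,cv2.MORPH_CLOSE,np.ones((9,9)))
k,l,s,c=cv2.connectedComponentsWithStats(m)
i=1+np.argmax(s[1:,4]);cn=cv2.findContours((l==i).astype(np.uint8),0,1)[0][0][:,0]
print(s[i])
for z in (.034,.0):
    W=np.array([ray(cp,u,v,z)[:2] for u,v in cn]);rr=cv2.minAreaRect((W*1000).astype(np.float32));print(z,rr)
# side edges
for n,pick in (("L",min),("R",max)):
    e=[]
    for v in range(180,216):
        us=[u for u,vv in cn if vv==v]
        if us: e.append(ray(cp,pick(us),v,.017)[:2])
    e=np.array(e);pf=np.polyfit(e[:,0],e[:,1],1);print(n,pf, np.polyval(pf,.577))
a=im[150:250,210:310].copy();cv2.imwrite("pics/w10z.png",np.hstack([cv2.resize(a,None,fx=4,fy=4,interpolation=cv2.INTER_CUBIC),cv2.resize(cv2.cvtColor(m[150:250,210:310],8),None,fx=4,fy=4)]))
E
```

```text
[ 246  167   29   62 1653]
0.034 ((573.88330078125, 241.52330017089844), (35.767635345458984, 85.38868713378906), 89.82707214355469)
0.0 ((586.6151123046875, 242.12216186523438), (39.413787841796875, 94.09333801269531), 89.82718658447266)
L [-0.0181  0.2343] 0.22382803828609982
R [0.0353 0.2395] 0.25990003924794564
```

View pics/w10z.png

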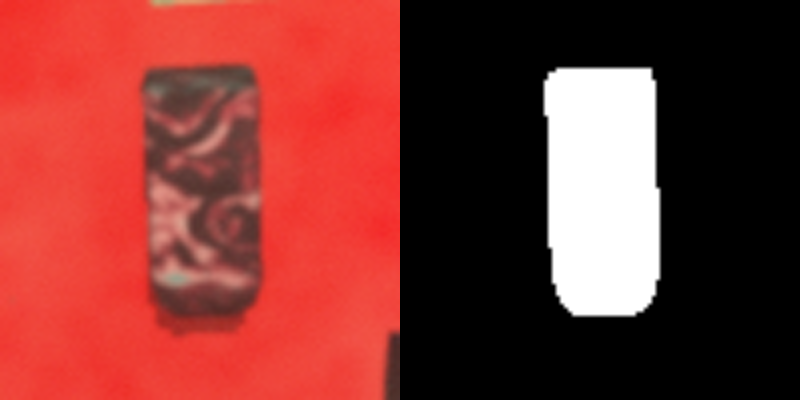

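Call:
jog_arm(plan=[[-0.0242, 0.0055, 0, 0, 0, -0.03, 0.7], [-0.0242, 0.0055, 0.02, 0, 0, 0, 0.7], [0, 0, 0.05, 0, 0, 0, 0.7], [0, 0, 0.05, 0, 0, 0, 0.7], [0, 0, 0.04, 0, 0, 0, 0.7], [0, 0, 0, 0, 0, 0, 0.7]])

```text
clock: 12.55
eef_pos: [0.5732, 0.2395, 0.0595]
orientation: [[-1.0, 0.0, -0.009], [0.0, 1.0, -0.006], [0.009, -0.006, -1.0]]
contact_force: [-0.9, -1.0, 0.2]
opening: 0.701
```

```bash
python3 snap.py wrist w11
```

```text
12.6 [0.5756 0.2408 0.0631] [1.  0.2 0.8] 0.703
cam [0.495 0.24  0.203] [[0.001, 1.0, -0.006], [0.953, 0.001, 0.304], [0.304, -0.006, -0.953]] 272.64858052026096
```

View pics/w11.png

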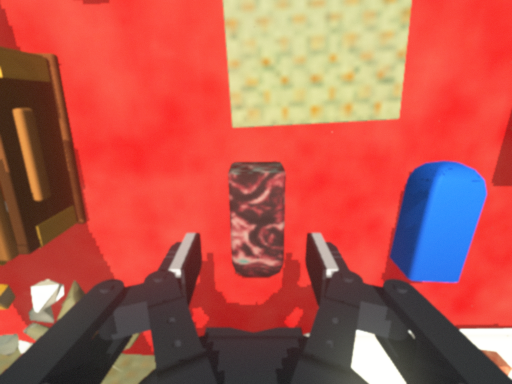

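```bash
python3 - <<'E'
from h import *
cp=dict(np.load("pics/w11.npz"))
print(ray(cp,257,162,0),ray(cp,257,173,.034),ray(cp,258,276,.022),ray(cp,258,270,.034)); print(telemetry.get_obs()["eef_pos"])
E
```

```text
[0.53903731 0.24213768 0.        ] [0.53881451 0.2418668  0.034     ] [0.62453395 0.24305376 0.022     ] [0.61088511 0.24285125 0.034     ]
[0.57564635 0.24075675 0.06307231]
```

Call:
jog_arm(plan=[[0, 0.001, 0.03, 0, 0, 0, 0.7], [0, 0, 0.02, 0, 0, 0, 0.7], [0, 0, 0.006, 0, 0, 0, 0.7], [0, 0, 0, 0, 0, 0, 0.7]])

```text
clock: 13.0
eef_pos: [0.5783, 0.2442, 0.0105]
orientation: [[-1.0, -0.001, 0.002], [-0.001, 1.0, 0.001], [-0.002, 0.001, -1.0]]
contact_force: [-0.3, 0.0, -0.6]
opening: 0.701
```

Call:
jog_arm(plan=[[-0.003, -0.001, 0.005, 0, 0, 0, 0.7], [0, 0, 0, 0, 0, 0, 0], [0, 0, 0, 0, 0, 0, 0], [0, 0, 0, 0, 0, 0, 0], [0, 0, 0, 0, 0, 0, 0], [0, 0, 0, 0, 0, 0, 0]])

```text
clock: 13.6
eef_pos: [0.5811, 0.2434, 0.0051]
orientation: [[-1.0, -0.002, 0.002], [-0.002, 1.0, 0.0], [-0.002, 0.0, -1.0]]
contact_force: [-0.5, -1.0, 5.7]
opening: 0.43
```

Call:
jog_arm(plan=[[0, 0, -0.03, 0, 0, 0, 0], [0, 0, -0.05, 0, 0, 0, 0], [0, 0, -0.05, 0, 0, 0, 0], [0, 0, -0.03, 0, 0, 0.03, 0], [0, 0, 0, 0, 0, 0, 0]])

```text
clock: 14.1
eef_pos: [0.5828, 0.2446, 0.1689]
orientation: [[-1.0, 0.028, 0.008], [0.029, 1.0, 0.004], [-0.008, 0.004, -1.0]]
contact_force: [0.6, 0.3, -2.6]
opening: 0.432
```

```bash
python3 snap.py wrist w12
```

```text
14.15 [0.5809 0.2439 0.1657] [-0.3 -0.4 -3.4] 0.434
cam [0.502 0.246 0.311] [[0.029, 1.0, 0.004], [0.947, -0.029, 0.32], [0.32, -0.005, -0.947]] 272.64858052026096
```

View pics/w12.png

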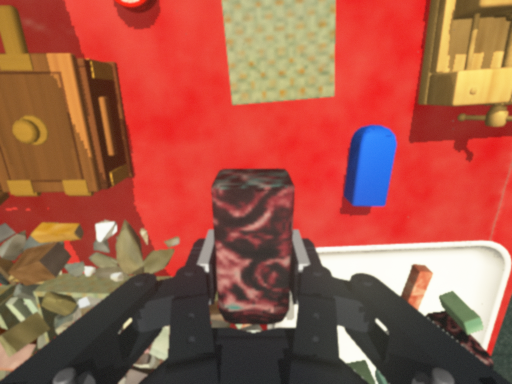

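Call:
jog_arm(plan=[[0.03, -0.03, 0, 0, 0, 0, 0], [0.022, -0.04, 0, 0, 0, 0, 0], [0, -0.045, 0, 0, 0, 0, 0], [0, -0.045, 0, 0, 0, 0, 0], [0, -0.045, 0, 0, 0, 0, 0], [0, -0.045, 0, 0, 0, 0, 0], [0, -0.037, 0, 0, 0, 0, 0], [0, 0, 0, 0, 0, 0, 0]])

```text
clock: 14.95
eef_pos: [0.5175, -0.049, 0.162]
orientation: [[-0.999, 0.036, -0.004], [0.036, 0.999, -0.004], [0.004, -0.004, -1.0]]
contact_force: [0.4, 0.8, -3.9]
opening: 0.433
```

```bash
python3 -c "
from h import *
cp=dict(np.load('pics/w12.npz'))
print(ray(cp,253,171,.161),ray(cp,253,187,.195),ray(cp,253,323,.183))"; python3 snap.py wrist w13; python3 snap.py top t13; python3 -c "
import cv2
a=cv2.imread('pics/t13.png')[140:260,160:360];cv2.imwrite('pics/t13z.png',cv2.resize(a,None,fx=4,fy=4,interpolation=cv2.INTER_CUBIC))"
```

```text
[0.5426525  0.24576394 0.161     ] [0.5408868  0.24568825 0.195     ] [0.6302593  0.24312229 0.183     ]
15.0 [ 0.5179 -0.0453  0.1619] [ 0.6  1.4 -3.6] 0.432
cam [ 0.439 -0.045  0.305] [[0.037, 0.999, -0.004], [0.95, -0.034, 0.309], [0.309, -0.015, -0.951]] 272.64858052026096
15.05 [ 0.5184 -0.0428  0.162 ] [ 0.5  0.4 -3.7] 0.433
cam [ 0.324 -0.002  1.253] [[0.009, -1.0, 0.004], [-0.987, -0.009, -0.161], [0.161, -0.002, -0.987]] 369.590372625301
```

View pics/w13.png

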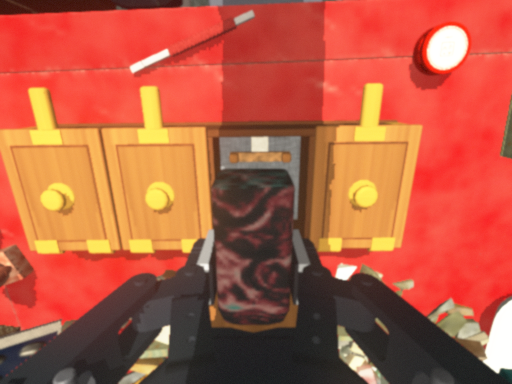

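View pics/t13z.png

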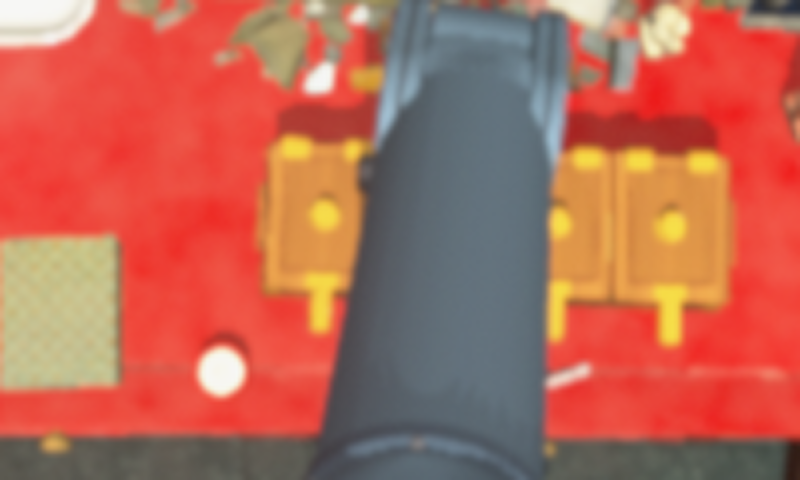

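```bash
python3 -c "
from h import *
cp=dict(np.load('pics/w13.npz')); print(telemetry.get_obs()['eef_pos'],telemetry.get_obs()['orientation'])
for p,z in [((232,157),.018),((290,157),.018),((260,143),.006),((152,140),.064),((371,137),.064),((159,196),.076),((362,195),.074)]: print(p,ray(cp,*p,z))
for p in [(232,154),(290,154)]: print(p,ray(cp,*p,.022))"
python3 - <<'E'
import cv2
a=cv2.imread('pics/w13.png')[110:200,190:340];cv2.imwrite('pics/w13z.png',cv2.resize(a,None,fx=5,fy=5,interpolation=cv2.INTER_CUBIC))
E
```

```text
[ 0.51835147 -0.04276664  0.16202757] [[-9.99551082e-01  2.97351002e-02 -3.66854927e-03]
 [ 2.97356244e-02  9.99557795e-01 -8.84224552e-05]
 [ 3.66429776e-03 -1.97469364e-04 -9.99993267e-01]]
(232, 157) [ 0.49626611 -0.07128573  0.018     ]
(290, 157) [ 0.49850509 -0.00939853  0.018     ]
(260, 143) [ 0.48426795 -0.04077327  0.006     ]
(152, 140) [ 0.46930447 -0.13667244  0.064     ]
(371, 137) [0.47369225 0.05554622 0.064     ]
(159, 196) [ 0.51752937 -0.13342873  0.076     ]
(362, 195) [0.52375792 0.04827992 0.074     ]
(232, 154) [ 0.49227299 -0.07073151  0.022     ]
(290, 154) [ 0.49447584 -0.00991652  0.022     ]
```

View pics/w13z.png

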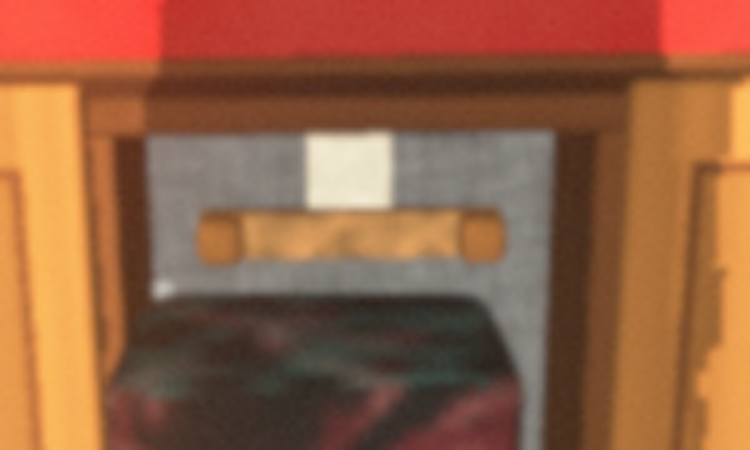

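Call:
jog_arm(plan=[[0, 0.0015, 0, 0, 0, 0, 0], [0, 0, 0.02, 0, 0, 0, 0], [0, 0, 0.025, 0, 0, 0, 0], [0, 0, 0.025, 0, 0, 0, 0], [0, 0, 0.02, 0, 0, 0, 0], [0, 0, 0, 0, 0, 0, 0]])

```text
clock: 15.65
eef_pos: [0.5175, -0.0385, 0.071]
orientation: [[-1.0, 0.025, -0.006], [0.025, 1.0, 0.001], [0.006, 0.001, -1.0]]
contact_force: [-1.7, 0.5, -2.4]
opening: 0.431
```

```bash
python3 snap.py wrist w14
```

```text
15.7 [ 0.5188 -0.0389  0.0726] [ 0.6 -0.4 -2.6] 0.435
cam [ 0.439 -0.036  0.214] [[0.025, 1.0, 0.001], [0.951, -0.024, 0.307], [0.307, -0.007, -0.952]] 272.64858052026096
```

View pics/w14.png

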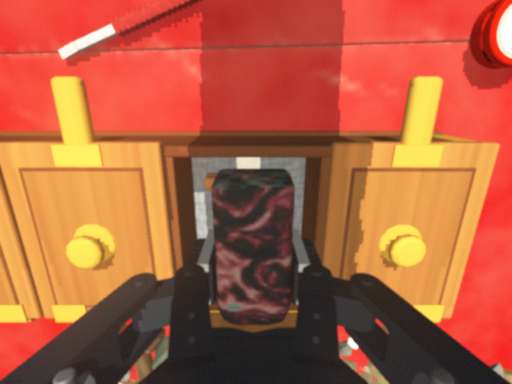

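Call:
jog_arm(plan=[[0.0005, -0.002, 0, 0, 0, 0, 0], [0, 0, 0.015, 0, 0, 0, 0], [0, 0, 0.015, 0, 0, 0, 0], [0, 0, 0.012, 0, 0, 0, 0], [0, 0, 0.006, 0, 0, 0, 0], [0, 0, 0, 0, 0, 0, 0]])

```text
clock: 16.3
eef_pos: [0.5194, -0.0425, 0.0256]
orientation: [[-1.0, 0.028, -0.001], [0.028, 1.0, 0.0], [0.001, 0.0, -1.0]]
contact_force: [1.2, -0.2, -2.2]
opening: 0.434
```

Call:
jog_arm(plan=[[0.0005, 0.001, 0.003, 0, 0, 0, 0], [0, 0, 0.0025, 0, 0, 0, 0], [0, 0, 0, 0, 0, 0, 0]])

```text
clock: 16.6
eef_pos: [0.5191, -0.0414, 0.0203]
orientation: [[-1.0, 0.028, 0.0], [0.028, 1.0, 0.0], [-0.0, 0.0, -1.0]]
contact_force: [-0.8, 0.1, -3.2]
opening: 0.432
```

Call:
jog_arm(plan=[[0, 0, 0.0013, 0, 0, 0, 0], [0, 0, 0, 0, 0, 0, 0.47], [0, 0, 0, 0, 0, 0, 0.54], [0, 0, 0, 0, 0, 0, 0.54], [0, 0, 0, 0, 0, 0, 0.54]])

```text
clock: 17.1
eef_pos: [0.5193, -0.0416, 0.0192]
orientation: [[-1.0, 0.028, 0.0], [0.028, 1.0, -0.0], [-0.0, -0.0, -1.0]]
contact_force: [-0.7, 0.8, -0.2]
opening: 0.541
```

```bash
python3 snap.py wrist w15
```

```text
17.15 [ 0.5192 -0.0416  0.0192] [0.4 0.2 0.2] 0.538
cam [ 0.44  -0.039  0.162] [[0.028, 1.0, -0.0], [0.949, -0.027, 0.314], [0.314, -0.009, -0.95]] 272.64858052026096
```

View pics/w15.png

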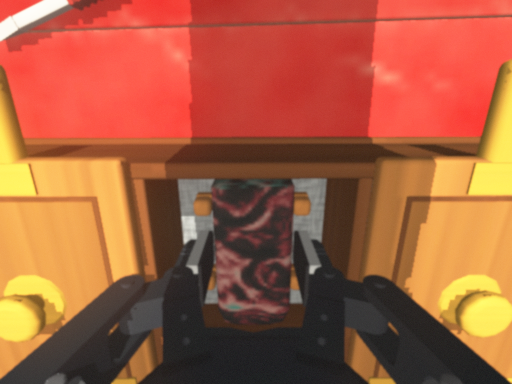

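Call:
jog_arm(plan=[[0, 0, -0.02, 0, 0, 0, 0.54], [0, 0, -0.04, 0, 0, 0, 0.54], [0, 0, -0.05, 0, 0, 0, 0.54], [0, 0, -0.05, 0, 0, 0, 0.54], [0.03, 0, -0.03, 0, 0, 0, 0.2], [0, 0, 0, 0, 0, 0, 0], [0, 0, 0, 0, 0, 0, 0]])

```text
clock: 17.85
eef_pos: [0.4892, -0.0405, 0.2095]
orientation: [[-1.0, 0.028, 0.002], [0.028, 1.0, 0.001], [-0.002, 0.001, -1.0]]
contact_force: [-0.3, 0.3, -1.1]
opening: 0.029
```

```bash
python3 snap.py wrist w16; python3 snap.py scene s16; python3 -c "
import cv2
a=cv2.imread('pics/s16.png')[80:260,150:360];cv2.imwrite('pics/s16z.png',cv2.resize(a,None,fx=3.3,fy=3.3,interpolation=cv2.INTER_CUBIC))
a=cv2.imread('pics/w16.png')[90:310,120:400];cv2.imwrite('pics/w16z.png',cv2.resize(a,None,fx=2.7,fy=2.7,interpolation=cv2.INTER_CUBIC))"
```

```text
17.9 [ 0.489  -0.0405  0.2086] [-1.  -0.7  0.4] 0.002
cam [ 0.409 -0.038  0.352] [[0.028, 1.0, 0.001], [0.949, -0.027, 0.315], [0.315, -0.008, -0.949]] 272.64858052026096
17.95 [ 0.4889 -0.0405  0.208 ] [-0.2 -0.4  0. ] -0.001
cam [-0.502  0.504  0.677] [[-0.465, -0.885, -0.015], [-0.404, 0.228, -0.886], [0.788, -0.406, -0.464]] 471.76501411507996
```

View pics/w16z.png

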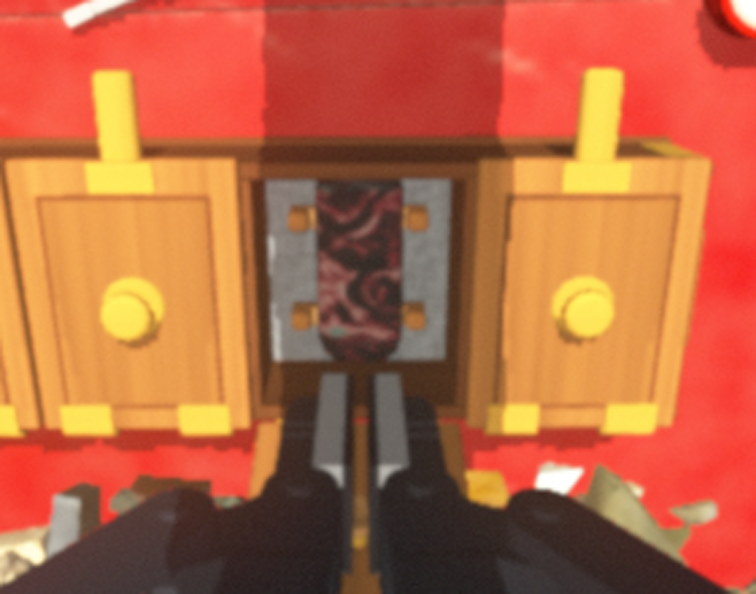

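View pics/s16z.png

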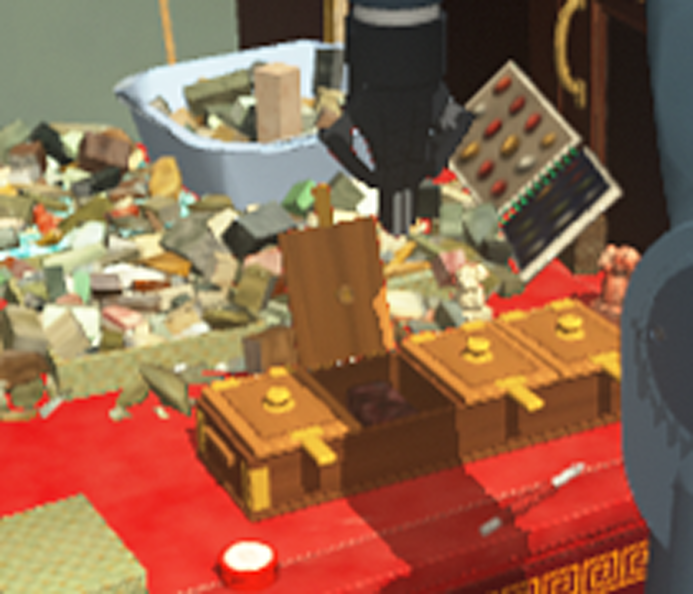

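```bash
python3 -c "
from h import *
cp=dict(np.load('pics/w16.npz'))
f=lambda x,y:(120+x/2.7,90+y/2.7)
for p,z in [((302,217),.022),((416,217),.022),((304,316),.022),((412,316),.022),((360,181),.03),((360,358),.034),((318,270),.048),((402,270),.048),((130,310),.076),((583,307),.074)]: print(p,ray(cp,*f(*p),z))"
```

```text
(302, 217) [ 0.49491325 -0.06705299  0.022     ]
(416, 217) [ 0.49640392 -0.0143322   0.022     ]
(304, 316) [ 0.54428438 -0.06868679  0.022     ]
(412, 316) [ 0.54576554 -0.0164605   0.022     ]
(360, 181) [ 0.47708621 -0.039724    0.03      ]
(360, 358) [ 0.56164828 -0.04208626  0.034     ]
(318, 270) [ 0.51220607 -0.05906306  0.048     ]
(402, 270) [ 0.51324384 -0.0224184   0.048     ]
(130, 310) [ 0.51762279 -0.13374755  0.076     ]
(583, 307) [0.52231246 0.04952479 0.074     ]
```

Call:
jog_arm(plan=[[0, 0, -0.037, 0, 0, 0, 0], [-0.03, 0, 0, 0, 0, 0, 0], [-0.05, 0, 0, 0, 0, 0, 0], [-0.05, 0, 0, 0, 0, 0, 0], [-0.046, 0, 0, 0, 0, 0, 0], [0, 0, 0, 0, 0, 0, 0]])

```text
clock: 18.55
eef_pos: [0.6691, -0.0449, 0.2418]
orientation: [[-1.0, 0.026, -0.002], [0.026, 1.0, -0.001], [0.002, -0.001, -1.0]]
contact_force: [0.3, -0.6, 0.3]
opening: -0.001
```

```bash
python3 snap.py scene s17; python3 - <<'E'
from h import *
a=cv2.imread('pics/s17.png')[60:260,150:360];cv2.imwrite('pics/s17z.png',cv2.resize(a,None,fx=2.9,fy=2.9,interpolation=cv2.INTER_CUBIC))
th=np.arange(1.9,-.01,-.1);s=.105
T=np.c_[.581+s*-np.cos(th)+.008*np.sin(th)+.011, .056+s*np.sin(th)+.008*np.cos(th)]
print(T.round(4)[[0,5,10,15,19]])
print((-np.diff(T,axis=0)).round(4).tolist())
E
```

```text
18.6 [ 0.6664 -0.0453  0.2421] [-0.2  0.1 -0.3] -0.001
cam [-0.502  0.504  0.677] [[-0.465, -0.885, -0.015], [-0.404, 0.228, -0.886], [0.788, -0.406, -0.464]] 471.76501411507996
[[0.6335 0.1528]
 [0.582  0.1608]
 [0.533  0.1432]
 [0.4984 0.1043]
 [0.487  0.064 ]]
[[0.0099, -0.0037], [0.0102, -0.0027], [0.0104, -0.0016], [0.0105, -0.0006], [0.0105, 0.0005], [0.0104, 0.0015], [0.0102, 0.0026], [0.0099, 0.0036], [0.0095, 0.0045], [0.009, 0.0055], [0.0084, 0.0063], [0.0077, 0.0071], [0.007, 0.0079], [0.0062, 0.0085], [0.0053, 0.0091], [0.0044, 0.0096], [0.0034, 0.01], [0.0024, 0.0103], [0.0013, 0.0104]]
```

View pics/s17z.png

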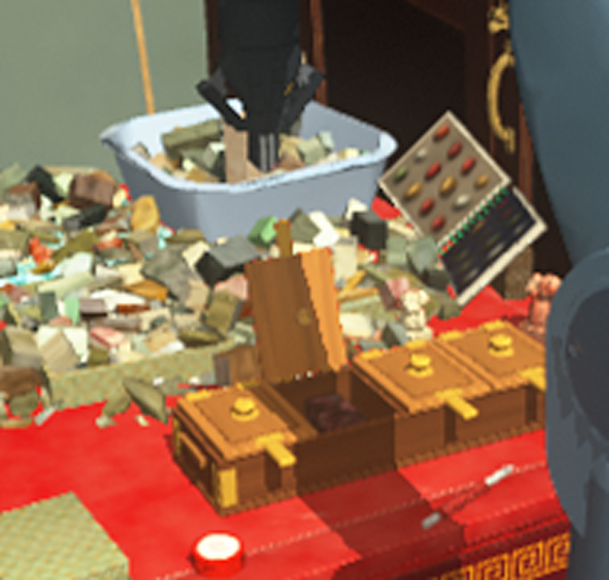

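Call:
jog_arm(plan=[[0, 0, 0.045, 0, 0, 0, 0], [0, 0, 0.044, 0, 0, 0, 0], [0, 0, 0, 0, 0, 0, 0], [0.016, 0, 0, 0, 0, 0, 0], [0.016, 0, 0, 0, 0, 0, 0], [0.01, 0, -0.0035, 0, 0, 0, 0], [0.01, 0, -0.0025, 0, 0, 0, 0], [0.0105, 0, -0.0015, 0, 0, 0, 0]])

```text
clock: 19.4
eef_pos: [0.6027, -0.0439, 0.1658]
orientation: [[-1.0, 0.028, 0.002], [0.028, 1.0, 0.0], [-0.002, 0.0, -1.0]]
contact_force: [1.7, -0.1, -0.3]
opening: 0.001
```

Call:
jog_arm(plan=[[0.0105, 0, -0.0005, 0, 0, 0, 0], [0.0105, 0, 0.0005, 0, 0, 0, 0], [0.0105, 0, 0.0015, 0, 0, 0, 0], [0.01, 0, 0.0025, 0, 0, 0, 0], [0.01, 0, 0.0035, 0, 0, 0, 0], [0.0095, 0, 0.0045, 0, 0, 0, 0], [0, 0, 0, 0, 0, 0, 0]])

```text
clock: 20.1
eef_pos: [0.5392, -0.0421, 0.1515]
orientation: [[-1.0, 0.028, -0.003], [0.028, 1.0, 0.0], [0.003, 0.0, -1.0]]
contact_force: [0.1, 0.0, -0.7]
opening: -0.001
```

```bash
python3 snap.py scene s18; python3 - <<'E'
from h import *
a=cv2.imread('pics/s18.png')[60:260,150:360];cv2.imwrite('pics/s18z.png',cv2.resize(a,None,fx=2.9,fy=2.9,interpolation=cv2.INTER_CUBIC))
E
```

```text
20.15 [ 0.5403 -0.042   0.1519] [0.1 0.4 0.1] -0.003
cam [-0.502  0.504  0.677] [[-0.465, -0.885, -0.015], [-0.404, 0.228, -0.886], [0.788, -0.406, -0.464]] 471.76501411507996
```

View pics/s18z.png

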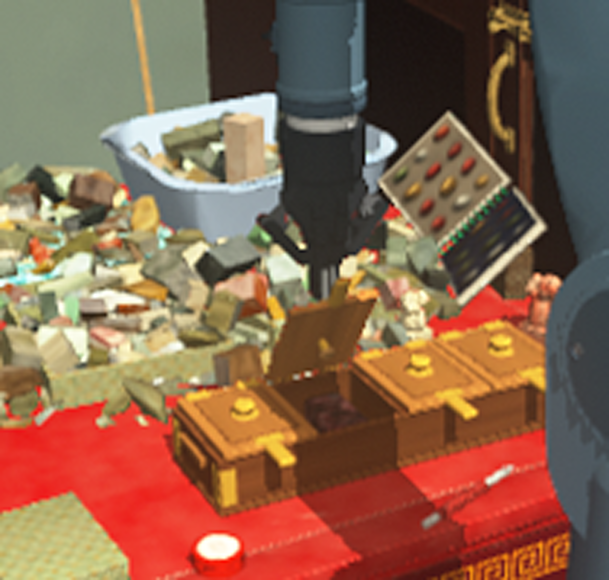

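Call:
jog_arm(plan=[[0.0095, 0, 0.006, 0, 0, 0, 0], [0.0085, 0, 0.0075, 0, 0, 0, 0], [0.008, 0, 0.008, 0, 0, 0, 0], [0.007, 0, 0.0085, 0, 0, 0, 0], [0.0065, 0, 0.009, 0, 0, 0, 0], [0.0055, 0, 0.0095, 0, 0, 0, 0], [0.0045, 0, 0.01, 0, 0, 0, 0], [0, 0, 0, 0, 0, 0, 0]])

```text
clock: 20.95
eef_pos: [0.4903, -0.0407, 0.0925]
orientation: [[-1.0, 0.028, -0.003], [0.028, 1.0, -0.0], [0.003, -0.0, -1.0]]
contact_force: [0.5, -0.1, -0.2]
opening: -0.005
```

```bash
python3 snap.py wrist w19
```

```text
21.0 [ 0.4912 -0.0408  0.0932] [0.2 0.6 0. ] -0.0
cam [ 0.411 -0.038  0.236] [[0.028, 1.0, -0.0], [0.95, -0.027, 0.31], [0.31, -0.009, -0.951]] 272.64858052026096
```

View pics/w19.png

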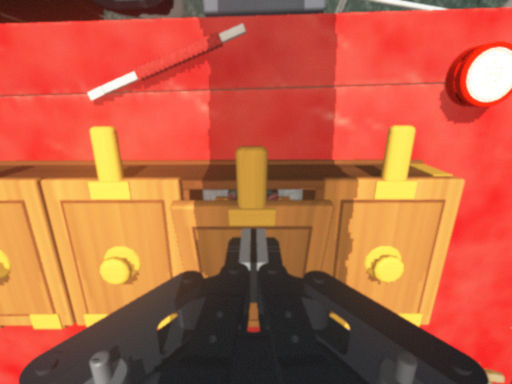

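Call:
jog_arm(plan=[[0.006, 0, 0.009, 0, 0, 0, 0], [0.006, 0, 0.009, 0, 0, 0, 0], [0.003, 0, 0.006, 0, 0, 0, 0], [0, 0, 0.004, 0, 0, 0, 0], [0, 0, 0, 0, 0, 0, 0]])

```text
clock: 21.5
eef_pos: [0.4762, -0.0404, 0.0653]
orientation: [[-1.0, 0.028, -0.002], [0.028, 1.0, 0.0], [0.002, -0.0, -1.0]]
contact_force: [0.4, 0.4, -0.3]
opening: 0.001
```

Call:
jog_arm(plan=[[0, 0, 0.002, 0, 0, 0, 0], [0, 0, 0.001, 0, 0, 0, 0], [0, 0, 0, 0, 0, 0, 0]])

```text
clock: 21.8
eef_pos: [0.4769, -0.0404, 0.0638]
orientation: [[-1.0, 0.028, -0.001], [0.028, 1.0, 0.0], [0.001, 0.0, -1.0]]
contact_force: [-3.7, 0.2, 13.5]
opening: -0.003
```

Call:
jog_arm(plan=[[0, 0, 0.0015, 0, 0, 0, 0], [0, 0, 0, 0, 0, 0, 0], [0, 0, -0.01, 0, 0, 0, 0], [0, 0, -0.04, 0, 0, 0, 0], [0.03, 0, -0.05, 0, 0, 0, 0], [0.03, 0, -0.02, 0, 0, 0, 0], [0, 0, 0, 0, 0, 0, 0], [0, 0, 0, 0, 0, 0, 0]])

```text
clock: 22.6
eef_pos: [0.4217, -0.0386, 0.1749]
orientation: [[-1.0, 0.027, 0.002], [0.027, 1.0, 0.001], [-0.002, 0.001, -1.0]]
contact_force: [0.4, -0.1, -0.6]
opening: 0.002
```

```bash
python3 snap.py wrist w20; python3 snap.py scene s20; python3 -c "
import cv2
a=cv2.imread('pics/s20.png')[150:275,140:360];cv2.imwrite('pics/s20z.png',cv2.resize(a,None,fx=3.5,fy=3.5,interpolation=cv2.INTER_CUBIC))
"
```

```text
22.65 [ 0.4219 -0.0386  0.1744] [ 0.2 -0.1  0.6] 0.003
cam [ 0.342 -0.036  0.318] [[0.028, 1.0, 0.001], [0.949, -0.027, 0.315], [0.315, -0.008, -0.949]] 272.64858052026096
22.7 [ 0.4219 -0.0387  0.174 ] [-0.6  0.4  0. ] 0.001
cam [-0.502  0.504  0.677] [[-0.465, -0.885, -0.015], [-0.404, 0.228, -0.886], [0.788, -0.406, -0.464]] 471.76501411507996
```

View pics/w20.png

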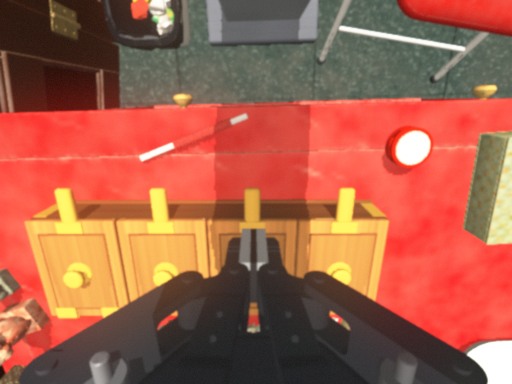

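View pics/s20z.png

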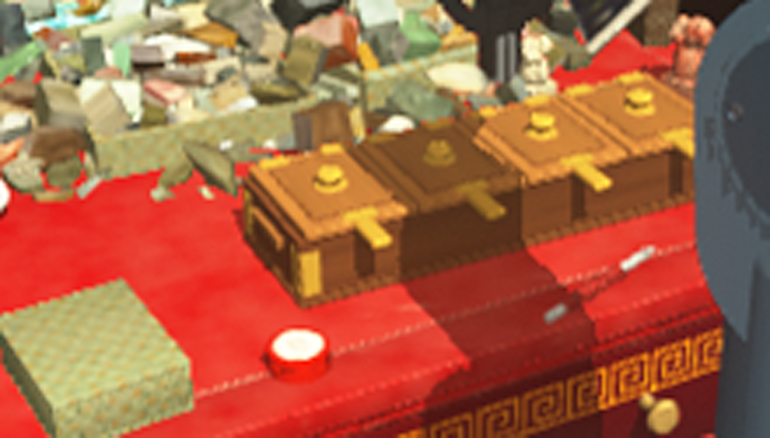

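```bash
python3 -c "
from plant import sign_off; print(sign_off())"
```

```text
the job is handed in; nothing more can be done
None
```

The mottled stone is in cell b with the lid shut, and I handed the job in at about 22.7 s of the 72 s.

- **Finding the cell:** Pin a stopped after about 2 mm at roughly 50 N, so that cell is full. Pin b went right in, with its head at 65.8 mm. I did not press pins c and d.
- **Opening:** The tab slipped out of my fingers at about 1.5 rad. I pushed the lid the rest of the way to its stop from the inside with the fingers closed.
- **Placing:** The stone lay between the cheeks, front to back, with its middle about 1 mm from the cell's middle in the wrist picture.
- **Shutting:** I pushed the lid over from behind and pressed it down until it stopped hard at 63.8 mm (lid top is 64 mm).

The last pictures show all four lids flush and pin b standing up again. The lion, tin and graver look untouched, and the arm is clear of everything. I judged pin b's final height and the lid angle by eye and by that press only. The scene camera read about 7 to 9 mm off the other views in x and y, so I relied on the wrist camera.

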